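# Put the bench scraper away in its locking sheath

## Task

The scraper has been left handle-first in a pigeonhole with its sharp blade sticking out. Draw it out by the blade, lay it flat on the bench and let go, then take it by its wooden handle and slide the blade fully home into the sheath on the bench, past the spring catch, until the catch snaps back behind the blade. Leave it lying there at rest, and do not disturb the other things on the bench.

Things in the scene. Friction and masses are not known exactly. Their poses are not given: they have to be found in the camera images.
- scraper: Flat scraper, 0.26 kg, flat underside: steel blade 100 x 56 x 6 mm, wooden handle 125 x 28 x 24 high. Origin: underside, mid-width, where blade and handle meet (also the blade's square rear shoulders, 14 mm each side). x runs along the blade (x 0 to 100) to its edge, handle at x -125 to 0, z up. It starts flat on the bench, handle in one of the rack's bays, x out of the bay.
- scraper_edge (a point): Middle of the scraper's cutting edge, 100 mm ahead of the scraper's origin, 3 mm above its underside.
- scraper_grip (a point): Point inside the wooden handle, 80 mm behind the scraper's origin on its centre line, 12 mm above its underside. (The scraper's balance point is about 10 mm behind its origin.)
- scraper_butt (a point): Rear end of the handle, 125 mm behind the scraper's origin, 12 mm above its underside.
- rack: Fixed plywood pigeonhole rack, 115 deep (x), 336 wide (y), 44 high, with a roof. Three bays side by side, 104 wide, 36 high inside, centres 110 mm apart, open only at the front (x = -57.5 mm), which faces roughly to the robot. No floor: things in it lie on the bench. Origin on the bench under its centre, z up.
- sheath: Fixed low steel channel on the bench, no floor, 59 mm between walls, lips over both sides (underside at 10 mm, 28 mm gap between them). Origin: on the bench, centre line. Blade enters along +x, which points roughly to -y of the world. Flared mouth (80 wide) at x = -102 mm, full guide from -86, lips from -49, end stop at +52. About 110 wide, up to 24 high. z up.
- sheath_seat (a point): Point on the bench in the sheath, 48 mm behind (-x) its origin on the centre line: the scraper's origin lies here when the blade's edge touches the end stop.
- catch (a joint): Brass spring catch at the mouth, on the sheath's +y side: outward travel in m, 0 at rest (nose 8 mm into the channel), at most 0.012. The blade's side pushes it 5 to 8 mm out by its slope (sheath x -76 to -56); its locking face is at x = -52, 4 mm behind the shoulder of a blade at the end stop. Spring 1.5 to 3.5 N; pushing the blade past takes some 5 to 12 N.
- catch_nose (a point): Top of the brass catch's nose, 18 mm above the bench, at the locking face's end of the slope.
- file: Bystander: dark steel flat file without handle, 170 x 22 x 7, lying in another bay and sticking out of it. Origin: on its underside, 30 mm from the middle towards the outer end.
- paddle: Bystander: pale wooden stirring paddle, 185 x 30 x 6, lying in another bay and sticking out of it. Origin: on its underside, 30 mm from the middle towards the outer end.
- tape: Bystander: roll of paper tape lying flat, 90 across, 48 high. Origin: centre of underside.
- jar: Bystander: glass jar with steel lid, 66 across, 85 high. Origin: centre of underside.
- can: Bystander: can, 74 across, 110 high. Origin: centre of underside.
- hammer: Bystander: hammer lying on the bench.
- wrench: Bystander: wrench lying on the bench.
There are look-alikes about, which are no part of the job. Of the things that look like the scraper, take the one that is farthest to the robot's right at the start. Of the things shaped like the sheath, the steel one is meant.

How it is judged (in metres and radians):
On the way, in this order (a step that is already met when the one before it is completed fails the run):
1. the scraper lies flat on the bench, let go, wholly outside the pigeonhole (x of scraper_butt in the frame of rack below -0.0575 m and height (world z) of scraper below 0.004 m and angle between scraper's own z axis and vertical below 0.06 rad and contact force between the fingers and scraper below 0.1 N and linear speed of scraper below 0.02 m/s), for 0.2 s.
2. the blade, moved by the handle, is in the sheath's mouth and pushes the catch aside (value of joint catch above 0.003 m and x of scraper_edge in the frame of sheath above -0.06 m and y of scraper_edge in the frame of sheath between -0.006 and 0.006 m and contact force between the fingers and scraper above 0.5 N and distance between the grasp point and scraper_grip below 0.07 m), for 0.05 s.
At the end, for the whole second after the job is handed in: The scraper lies flat and at rest with its blade in the sheath: its origin no more than 5 mm short of the seat along the sheath and within 4 mm across, aligned within 0.06 rad, underside within 5 mm of the bench, and the catch back within 3 mm of rest, behind the blade's shoulder (x of scraper in the frame of sheath above -0.053 m and y of scraper in the frame of sheath between -0.004 and 0.004 m and height (world z) of scraper below 0.005 m and angle between scraper's own z axis and vertical below 0.06 rad and angle between the x axis of scraper and the x axis of sheath, either way round below 0.06 rad and value of joint catch below 0.003 m and linear speed of scraper below 0.01 m/s and angular speed of scraper below 0.1 rad/s); the robot touches nothing.
It fails at once if a bystander is moved more than 30 mm (distance of any of file, paddle, tape, jar, can, hammer, wrench from where it was at the start of the episode above 0.03 m).
It also fails if it takes over 58 s, if anything falls off the work surface, if the arm or the gripper's body presses on something with over 40 N, if the wrist force passes 120 N, or if a joint passes its speed limit or range.

## Robot

A 7-joint arm with a two-finger parallel gripper is mounted at the origin on the work surface. World frame = base frame: x ahead of the robot, y to its left, z up, the work surface at z = 0. Lengths are in mm, angles in rad, forces in N, time in s.
With the tool pointing down it reaches from about 400 to 875 mm from the base axis. Payload 4.4 kg.
Tool frame: the origin (TCP) lies midway between the tips of the shut fingers; the grasp point (between the pads) lies 19 mm behind it; z points along the fingers, y is the direction in which the jaws open and shut (so a half turn about z gives the same grasp; the last joint's range is limited). The gripper opens to 85 mm and grips with 20 to 120 N. Pads are 22 mm wide; open, the fingers measure 114 mm over their backs; the gripper's body (76 mm by 85 mm) begins 54 mm behind the grasp point. The pads swing forward as they close: fully open they stand 13 mm farther back than shut.
Start: joints at [1.219, 0.628, 0.038, 1.517, -0.027, 0.996, -0.02], TCP at [183.28, -623.64, 202.113] pointing down, gripper open.
Joint ranges: [-3.06, 3.06], [-0.37, 2.12], [-1.25, 1.32], [0.18, 2.47], [-1.1, 4.24], [0.23, 1.98], [-2.94, 2.94]. Speed limits (rad/s): [2.57, 2.57, 3.14, 3.14, 3.14, 3.14, 3.14].

## Interface

Orientations are given as [roll, pitch, yaw] about the fixed x, y, z axes, in that order (R = Rz(yaw) Ry(pitch) Rx(roll)).
In Python, from cell import * gives the robot as it stands. The module is installed in compiled form; this text tells all that it offers.
- The arm moves only by the tool move_arm, never from a script. Its argument "series" is a list of rows, each a list of 2 entries, a list of its own where there are three numbers: the shift along the tool's x, y, z in m, then the turn about the tool's z in rad. In form: [[[x, y, z], yaw], ...]. A call has 1 to 5 rows; each row is the pose to reach, as a shift and turn from the pose measured when the call began, along the tool's axes at that moment; what a row does not reach only later rows make up. A row lasts 1/8 s, in which the tool goes at most 62.5 mm and 10.7 degrees, less where a joint would pass 70% of its speed; a pose out of reach is approached as far as the arm can. A call with a gripper value outside its range is refused whole. "claw" is the opening, from 0 (shut) to 1 (fully open), set as the call begins (left out, the last holds). The fingers move at their own pace and stop on an object; the grip force is fixed at half the most. Time passes only in rows, so rows that repeat a pose let the fingers close. It gives the time, the measured TCP pose, the force and the opening at its end, in the units of the state.
- read_state(): the state, without advancing time (a new reading comes with each control period).
- get_image(name): name is "side" or "top" or "wrist"; returns the picture (480x640x3 uint8, blue, green, red); there is no depth.
- camera_model(name): a dict with "fov_y" (degrees; the focal length in pixels is half the picture's height over the tangent of half this angle, whatever the lens; pixels are square), "cx", "cy" (the principal point, pixels), "k1" (the pictures are not rectified: a ray, as slopes to the right and down, at radius r is drawn at 1 + k1 r^2 times it, then the intrinsics apply), "pose" (4x4, takes a point from camera to world coordinates); the wrist camera has in their place "tool_from_camera" (4x4, takes a point from camera to tool coordinates, whose origin is the TCP and whose axes are the flange's). Camera axes: x right, y down, z forward; pixel columns grow to the right and rows downward; lengths in mm; the calibration is good to about 2 mm. A picture is of the moment at which its call begins: read the wrist's pose just before it. camera_model takes no time and is no camera call.
- finish_job(): hands the job in, once; it reports no verdict.
The state is a dict: "clock": time; "qpos": joint angles; "qd": joint speeds; "tau": joint torques, N m; "eef_pos": TCP position; "tool_rot": TCP orientation; "force": force on the tool from outside, world axes, zero at the start; "torque": the same for the moment, N m; "width": finger opening in mm.
Only numpy, scipy, OpenCV 4.12 (cv2) and the standard library are available. Lean on these libraries where they do the work, as an engineer would, in place of code of your own. Each camera call takes 0.05 s, during which the arm holds its last target. There are 200 camera calls.

## Working session

There is one attempt and no reset: what is moved stays moved. The work goes in short steps, Python scripts to look and compute and a tool call to move; the robot and the scene stay as the last step left them, time stands still between calls to the robot, and variables do not carry over. Pictures are saved under pics/ and viewed, about 8 in all and at most 12, crops included, and the job is handed in when it is done.

Besides the shell and the picture viewer there is one more tool, called after "Emit:" as name(argument=value, ...), one argument or row to a line, values as JSON. move_arm: Moves the arm, as the interface text tells. Its arguments: {"type":"object","properties":{"series":{"type":"array"},"claw":{"type":"number"}},"required":["series"]}

```bash
mkdir -p pics
python3 - <<'E'
from cell import *
import cv2
s=read_state();print({k:s[k] for k in('clock','eef_pos','tool_rot','width','force')})
for n in('top','side'):
    cv2.imwrite(f'pics/{n}0.png',get_image(n));print(n,camera_model(n))
print(camera_model('wrist'))
E
```

```text
{'clock': 0.0, 'eef_pos': array([ 183.09068617, -623.00410919,  201.2096082 ]), 'tool_rot': array([-3.13977356e+00,  2.27811149e-05,  2.85780613e-01]), 'width': 85.26772520875774, 'force': array([-0.54635358, -0.27962309,  0.16150928])}
top {'fov_y': 56.12416720567333, 'cx': 323.94685018856075, 'cy': 236.0663388794393, 'k1': 0.03335632886881012, 'pose': array([[ 2.53894102e-03, -9.97931980e-01,  6.42286340e-02,
         4.89467124e+02],
       [-9.99788951e-01, -3.84257564e-03, -2.01814028e-02,
        -1.68726937e+01],
       [ 2.03864707e-02, -6.41638391e-02, -9.97731123e-01,
         1.34514419e+03],
       [ 0.00000000e+00,  0.00000000e+00,  0.00000000e+00,
         1.00000000e+00]])}
side {'fov_y': 53.62257852648822, 'cx': 318.6179499178928, 'cy': 237.14285312203117, 'k1': -0.12999362076615018, 'pose': array([[ 8.13282100e-01, -3.76951768e-01,  4.43260184e-01,
        -1.69797432e+02],
       [-5.81846464e-01, -5.20053921e-01,  6.25298817e-01,
        -1.09898672e+03],
       [-5.18829808e-03, -7.66453706e-01, -6.42278598e-01,
         1.11202168e+03],
       [ 0.00000000e+00,  0.00000000e+00,  0.00000000e+00,
         1.00000000e+00]])}
{'fov_y': 70.15191105691788, 'cx': 328.09639718154125, 'cy': 245.07271995456537, 'k1': 0.009395309447314709, 'tool_from_camera': array([[ 2.05467141e-05, -9.61007199e-01, -2.76523349e-01,
         7.07987906e+01],
       [ 9.99999987e-01, -2.47702802e-05,  1.60388378e-04,
         1.15809285e+00],
       [-1.60983947e-04, -2.76523349e-01,  9.61007186e-01,
        -1.72859852e+02],
       [ 0.00000000e+00,  0.00000000e+00,  0.00000000e+00,
         1.00000000e+00]])}
```

View pics/top0.png

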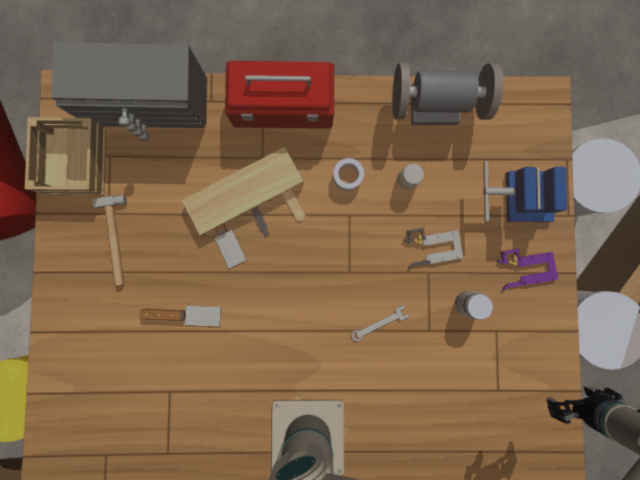

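View pics/side0.png

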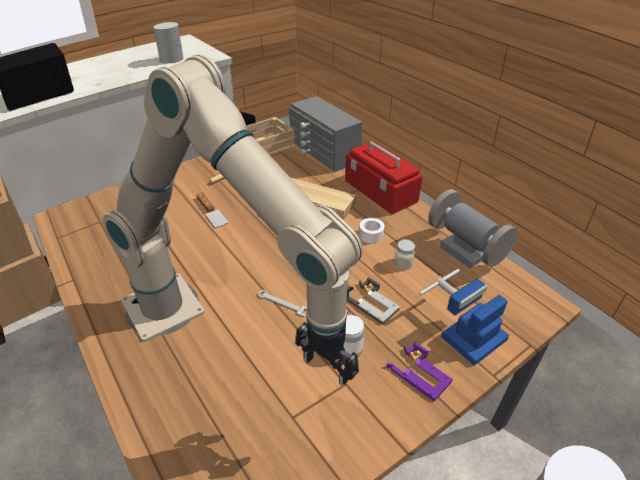

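Top view: possible scrapers are the loose brown-handled one at (182,316) and the one with its blade out of the rack at (229,248). The second is farther to the robot's right, so I choose it. The file is at (261,221) and the paddle at (292,203). The steel sheath is at (437,246), mouth to the left with the brass catch at (415,238); the purple one at (530,270) is a decoy. The side view agrees.

```bash
cat > h.py <<'E'
from cell import *
import cv2, numpy as np
from scipy.spatial.transform import Rotation as R
def tool(s=None):
    s=s or read_state(); T=np.eye(4); T[:3,:3]=R.from_euler('xyz',s['tool_rot']).as_matrix(); T[:3,3]=s['eef_pos']; return T
def cam(n,T=None):
    m=camera_model(n); f=240/np.tan(np.radians(m['fov_y']/2))
    K=np.array([[f,0,m['cx']],[0,f,m['cy']],[0,0,1]])
    return K,np.array([m['k1'],0,0,0.]),(m['pose'] if n!='wrist' else T@m['tool_from_camera'])
def rays(c,px):
    K,d,P=c; u=cv2.undistortPoints(np.float64(px).reshape(-1,1,2),K,d).reshape(-1,2)
    return P[:3,3],np.c_[u,np.ones(len(u))]@P[:3,:3].T
def plane(c,px,z):
    o,r=rays(c,px); return o+r*((z-o[2])/r[:,2])[:,None]
def proj(c,X):
    K,d,P=c; Q=np.linalg.inv(P); return cv2.projectPoints(np.float64(X).reshape(-1,1,3),cv2.Rodrigues(Q[:3,:3])[0],Q[:3,3],K,d)[0].reshape(-1,2)
def tri(cs,pxs):
    A=np.zeros((3,3));b=np.zeros(3);L=[]
    for c,p in zip(cs,pxs):
        o,r=rays(c,[p]); r=r[0]/np.linalg.norm(r[0]); M=np.eye(3)-np.outer(r,r); A+=M;b+=M@o;L.append((M,o))
    X=np.linalg.solve(A,b); return X,[np.linalg.norm(M@(X-o)) for M,o in L]
def to_tool(X,s=None): # world point -> tool coords, m
    T=tool(s); return (T[:3,:3].T@(np.float64(X)-T[:3,3]))/1000
E
python3 - <<'E'
from h import *
im=cv2.imread('pics/top0.png')
a=cv2.resize(im[140:290,170:320],(600,600),interpolation=cv2.INTER_CUBIC)
b=cv2.resize(im[200:300,395:495],(600,600),interpolation=cv2.INTER_CUBIC)
cv2.imwrite('pics/crop.png',cv2.resize(np.hstack([a,b]),(800,400)))
c=cam('top')
for n,p in dict(bladeL=(225,233),edge=(237,266),file=(265,233),pad=(298,217),sheath_c=(437,246),can=(475,303),loose=(200,316),jar=(412,176),tape=(349,173)).items(): print(n,plane(c,[p],5)[0].round())
s=read_state();print(s['eef_pos'],s['tool_rot'])
E
```

```text
bladeL [584. 250.   5.]
edge [486. 213.   5.]
file [584. 131.   5.]
pad [633.  34.   5.]
sheath_c [ 547. -382.    5.]
can [ 379. -492.    5.]
loose [340. 318.   5.]
jar [ 758. -309.    5.]
tape [ 766. -119.    5.]
[ 183.1034278  -623.05478221  201.30054381] [-3.13991184e+00  1.02315352e-05  2.85748520e-01]
```

View pics/crop.png

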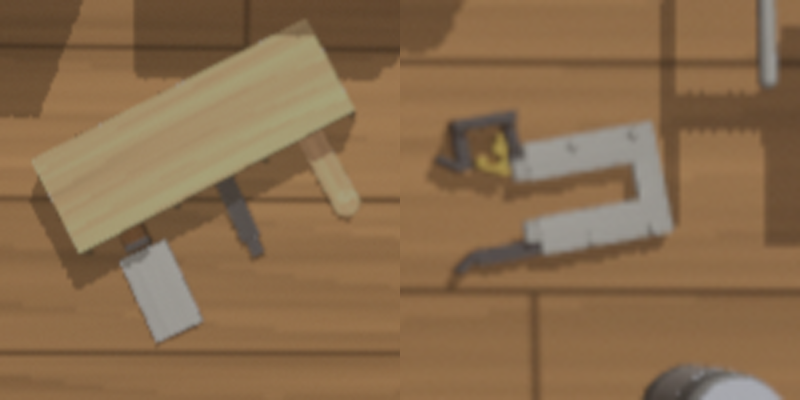

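The crop confirms both choices: the scraper blade runs from crop (140,250) to (178,335) out of the left bay, and the steel sheath has its catch at the upper left. First I move over to the sheath to measure it from the wrist camera.

Emit:
move_arm(
  series=[
    [[0.056, -0.022, 0], 0],
    [[0.112, -0.044, 0], 0],
    [[0.168, -0.066, 0], 0],
    [[0.224, -0.088, 0], 0],
    [[0.28, -0.11, 0], 0],
  ],
  claw=1,
)

```text
clock: 0.72
eef_pos: [421.9, -437.1, 201.2]
tool_rot: [-3.139, 0.0, 0.286]
force: [1.5, -0.4, -0.1]
width: 85.1
```

Emit:
move_arm(
  series=[
    [[0.05, -0.02, 0], 0],
    [[0.1, -0.04, 0.01], 0],
    [[0.12, -0.06, 0.02], 0],
    [[0.12, -0.06, 0.02], 0],
  ],
)

```text
clock: 1.23
eef_pos: [521.3, -341.8, 179.9]
tool_rot: [-3.136, 0.001, 0.291]
force: [0.2, -0.1, 0.2]
width: 85.6
```

Run:
```python
from h import *
s=read_state();im=get_image('wrist');np.save('pics/w1.npy',tool(s));cv2.imwrite('pics/w1.png',im)
print(s['clock'],s['eef_pos'],s['tool_rot'])
```

```text
1.225 [ 521.28344358 -341.81276076  179.85061064] [-3.13595974e+00  1.01950924e-03  2.91184280e-01]
```

View pics/w1.png

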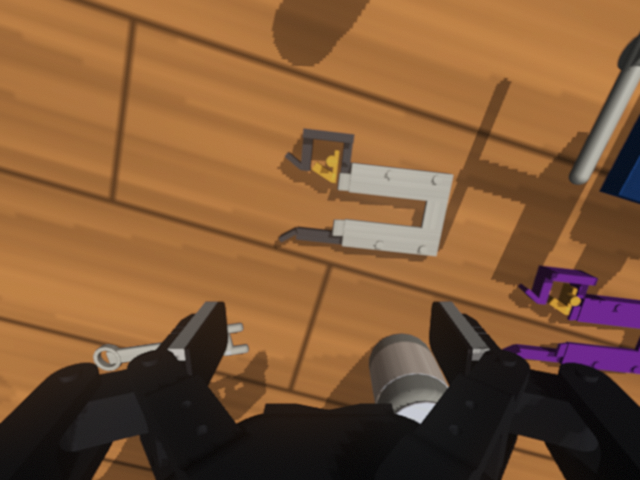

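The steel sheath shows at (395,210). Its slabs' inner edges run about (340,190)-(425,199) and (342,220)-(425,227), with the catch at (330,165). I'll take a second viewpoint.

Emit:
move_arm(
  series=[
    [[0.016, -0.058, 0.0], 0],
    [[0.03, -0.11, 0.0], 0],
    [[0.03, -0.11, 0.0], 0],
  ],
)

```text
clock: 1.65
eef_pos: [517.3, -227.4, 181.4]
tool_rot: [-3.136, 0.001, 0.292]
force: [0.2, -0.7, -0.2]
width: 85.4
```

```bash
cat >> h.py <<'E'
def slabmask(im,lo=125,sat=40):
    h=cv2.cvtColor(im,cv2.COLOR_BGR2HSV); m=((h[...,1]<sat)&(h[...,2]>lo)).astype(np.uint8)*255
    return m
def blobs(m,amin=300):
    n,l,st,ce=cv2.connectedComponentsWithStats(m); return [(i,st[i],ce[i],l==i) for i in range(1,n) if st[i,4]>amin]
E
python3 - <<'E'
from h import *
s=read_state();im=get_image('wrist');np.save('pics/w2.npy',tool(s));cv2.imwrite('pics/w2.png',im)
print(s['eef_pos'])
for n in('w1','w2'):
    im=cv2.imread(f'pics/{n}.png');T=np.load(f'pics/{n}.npy')
    for i,st,ce,_ in blobs(slabmask(im)): print(n,st,ce.round())
    print(im[177,390],im[240,390])
E
```

```text
[ 517.32076166 -227.44337127  181.37028392]
w1 [ 578   66   62  116 1349] [609. 124.]
w1 [ 333  164  119   91 6172] [396. 208.]
w1 [ 94 344  65  26 654] [122. 355.]
w1 [397 392  44  31 694] [420. 406.]
[162 173 177] [166 176 181]
w2 [ 440  193  122   88 5794] [504. 236.]
w2 [ 264  346   79   30 1038] [306. 363.]
w2 [ 507  437   59   43 1760] [533. 462.]
[ 62 113 168] [ 61 111 168]
```

Run:
```python
from h import *
V=[];C=[]
for n in('w1','w2'):
    im=cv2.imread(f'pics/{n}.png');T=np.load(f'pics/{n}.npy')
    b=max(blobs(slabmask(im,150)),key=lambda b:b[1][4])
    c=max(cv2.findContours(b[3].astype(np.uint8),0,2)[0],key=cv2.contourArea)
    p=cv2.approxPolyDP(c,3,True)[:,0]; print(n,p.tolist()); C.append(cam('wrist',T))
    x,y,w,h=b[1][:4]; V.append(cv2.resize(im[y-40:y+h+15,x-60:x+w+15],(400,300),interpolation=cv2.INTER_CUBIC)); print(x-60,y-40,w+75,h+55)
cv2.imwrite('pics/sh.png',np.hstack(V))
```

```text
w1 [[340, 175], [341, 189], [427, 201], [422, 228], [336, 220], [334, 234], [343, 235], [344, 245], [374, 248], [375, 244], [380, 249], [416, 253], [421, 245], [420, 253], [435, 254], [451, 175], [353, 164], [350, 175]]
274 124 193 146
w2 [[453, 204], [451, 218], [532, 227], [535, 232], [526, 256], [453, 248], [451, 252], [444, 248], [441, 261], [450, 260], [448, 271], [478, 274], [484, 266], [484, 275], [519, 279], [527, 271], [525, 279], [538, 279], [561, 205], [465, 194], [459, 216], [460, 205]]
381 154 196 142
```

View pics/sh.png

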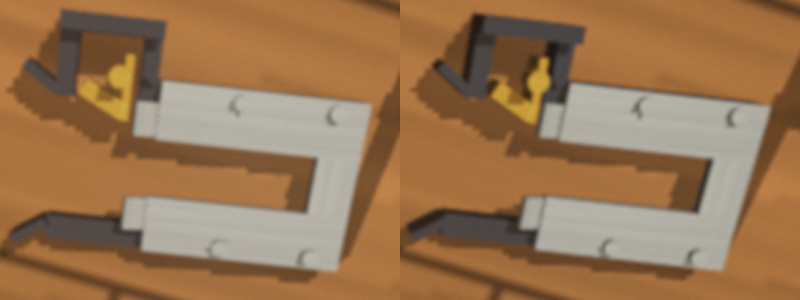

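Both crops show the sheath's top plates, with the end wall to the right, the brass nose to the upper left and a guide flare to the lower left. I'll triangulate the matching corners.

Run:
```python
from h import *
C=[cam('wrist',np.load(f'pics/{n}.npy')) for n in('w1','w2')]
P=dict(endU=((451,175),(561,205)),endL=((435,254),(538,279)),slotU=((427,201),(535,229)),slotL=((422,228),(526,256)),frontU=((353,164),(465,194)),tabU=((341,189),(451,218)),tabL=((336,220),(443,248)),frontL=((344,245),(448,271)))
W={}
for k,p in P.items():
    X,e=tri(C,p); W[k]=X; print(k,X.round(1),np.round(e,1))
z=np.median([W[k][2] for k in W]); print('z',z)
for c,i in zip(C,(0,1)):
    Q={k:plane(c,[p[i]],z)[0] for k,p in P.items()}
    for a,b in(('frontU','endU'),('frontL','endL'),('tabU','slotU'),('tabL','slotL')):
        d=Q[b]-Q[a];print(a,Q[a][:2].round(1),b,Q[b][:2].round(1),np.degrees(np.arctan2(d[1],d[0])).round(2),np.linalg.norm(d).round(1))
    print('width',np.linalg.norm(Q['endU']-Q['endL']),'gap',np.linalg.norm(Q['slotU']-Q['slotL']))
```

```text
endU [ 597.8 -441.9   19. ] [0. 0.]
endL [ 519.6 -457.5   16.5] [0.7 0.7]
slotU [ 568.2 -429.4   17.8] [0.4 0.4]
slotL [ 539.9 -435.9   14. ] [0.5 0.5]
frontU [ 580.7 -349.2   16.2] [0.1 0.1]
tabU [ 554.6 -345.3   16.3] [0. 0.]
tabL [ 523.3 -349.7   15.6] [0.3 0.3]
frontL [ 500.2 -365.6   12.8] [0.1 0.1]
z 16.244747234119743
frontU [ 580.6 -349.2] endU [ 597.8 -442.9] -79.58 95.2
frontL [ 501.1 -365.2] endL [ 518.9 -457.7] -79.1 94.2
tabU [ 554.6 -345.3] slotU [ 567.7 -429.9] -81.19 85.6
tabL [ 523.6 -349.7] slotL [ 540.7 -435.1] -78.68 87.1
width 80.32039956654008 gap 27.43973866881426
frontU [ 580.9 -349.2] endU [ 597.9 -443.8] -79.78 96.1
frontL [ 501.2 -364. ] endL [ 520.2 -457.6] -78.49 95.5
tabU [ 554.6 -345.3] slotU [ 568.5 -430.4] -80.77 86.2
tabL [ 523.1 -349.5] slotL [ 539.8 -434.4] -78.88 86.5
width 78.90858974663907 gap 28.963782757661516
```

Emit:
move_arm(
  series=[
    [[0.015, -0.058, 0.0], -0.02],
    [[0.03, -0.116, 0.0], -0.04],
    [[0.045, -0.174, 0.0], -0.06],
    [[0.06, -0.232, 0.0], -0.08],
    [[0.075, -0.29, 0.0], -0.1],
  ],
)

```text
clock: 2.33
eef_pos: [507.8, 67.0, 182.6]
tool_rot: [-3.141, -0.0, 0.384]
force: [1.0, 1.2, -1.5]
width: 85.4
```

Emit:
move_arm(
  series=[
    [[0.015, -0.05, 0.0], 0],
    [[0.02, -0.1, 0.0], 0],
    [[0.02, -0.11, 0.0], 0],
    [[0.02, -0.11, 0.0], 0],
  ],
)

```text
clock: 2.82
eef_pos: [486.2, 174.6, 182.8]
tool_rot: [3.141, -0.001, 0.383]
force: [-0.4, -0.6, -0.0]
width: 85.1
```

Run:
```python
from h import *
s=read_state();im=get_image('wrist');np.save('pics/w3.npy',tool(s));cv2.imwrite('pics/w3.png',im)
print(s['clock'],s['eef_pos'],s['tool_rot'])
for b in blobs(slabmask(im,150)): print(b[1],b[2].round())
```

```text
2.825 [486.18050545 174.58335095 182.84614342] [ 3.14057633e+00 -5.87475153e-04  3.82505407e-01]
[ 262   88   64  109 5518] [295. 145.]
[ 118  251  100   68 3830] [164. 286.]
[513 443  35  11 309] [530. 448.]
```

View pics/w3.png

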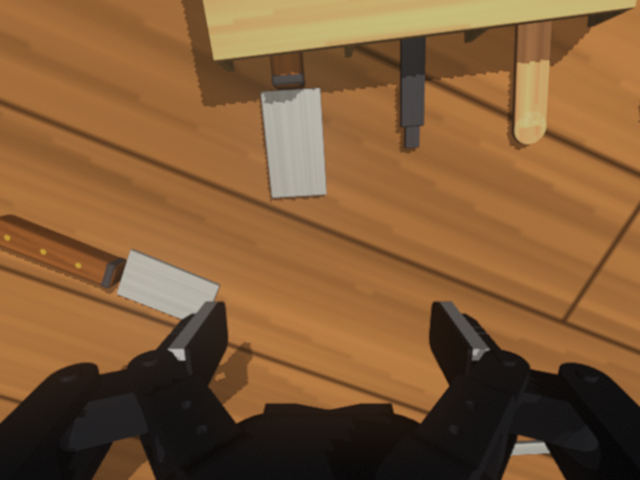

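The wrist view shows the chosen blade at (295,145) with its ferrule and handle running into the rack. The file is to its right at (412,90), the paddle at (532,80), and the loose decoy at lower left (165,285). Now I measure the blade.

```bash
cat >> h.py <<'E'
def quad(mask):
    c=max(cv2.findContours(mask.astype(np.uint8),0,1)[0],key=cv2.contourArea)
    h=cv2.convexHull(c)
    for e in np.arange(2,15,.5):
        p=cv2.approxPolyDP(h,e,True)[:,0]
        if len(p)==4: break
    # refine: fit line to contour points near each side
    L=[]
    for a,b in zip(p,np.roll(p,-1,0)):
        d=(b-a)/np.linalg.norm(b-a); q=c[:,0]-a; t=q@d; n=abs(q@[-d[1],d[0]])
        k=c[:,0][(n<3)&(t>.12*t.max())&(t<np.linalg.norm(b-a)*.88)]
        vx,vy,x,y=cv2.fitLine(np.float32(k),2,0,.01,.01).ravel(); L.append(np.cross([x,y,1],[x+vx*50,y+vy*50,1]))
    X=[np.cross(L[i-1],L[i]) for i in range(4)]; return np.array([x[:2]/x[2] for x in X])
E
python3 - <<'E'
from h import *
im=cv2.imread('pics/w3.png');T=np.load('pics/w3.npy');c=cam('wrist',T)
b=min(blobs(slabmask(im,150)),key=lambda b:np.hypot(*(b[2]-[295,145])))
q=quad(b[3]);print(q.round(1));W=plane(c,q,6);print(W.round(1))
E=np.roll(W,-1,0)-W;print(np.linalg.norm(E,axis=1).round(1),np.degrees(np.arctan2(E[:,1],E[:,0])).round(1))
print(W.mean(0))
# rack front roof edge z=44
r=plane(c,[(216,60),(640,5)],44);print(r.round(0));d=r[1]-r[0];print(np.degrees(np.arctan2(d[1],d[0])))
E
```

```text
[[318.6  85.9]
 [324.8 193.1]
 [272.6 195.8]
 [262.6 103.4]]
[[599.7 228.3   6. ]
 [509.  185.8   6. ]
 [486.5 234.2   6. ]
 [565.7 272.1   6. ]]
[100.2  53.5  87.8  55.4] [-154.9  114.9   25.5  -52.1]
[540.21680811 230.09746638   6.        ]
[[581. 310.  44.]
 [742.  13.  44.]]
-61.664822916995135
```

The sides come out parallel at about 25.2°, and the front edge is good: edge middle (497.7, 210), width about 55. The rear-left corner fit is off, but I don't need it. I'll take a second, lower view for the height.

Emit:
move_arm(
  series=[
    [[0.0, -0.03, 0.05], -0.057],
    [[0.0, -0.032, 0.08], -0.057],
    [[0.0, -0.032, 0.08], -0.057],
  ],
)

```text
clock: 3.25
eef_pos: [474.0, 200.1, 101.1]
tool_rot: [3.139, 0.004, 0.435]
force: [-0.4, -0.0, -0.2]
width: 85.3
```

Run:
```python
from h import *
s=read_state();im=get_image('wrist');np.save('pics/w4.npy',tool(s));cv2.imwrite('pics/w4.png',im)
T3=np.load('pics/w3.npy');c3=cam('wrist',T3);c=cam('wrist',tool(s))
print(s['eef_pos'],s['tool_rot'])
bb=blobs(slabmask(im,150))
pr=proj(c,[[543,231,6]])[0];print(pr,[(b[1].tolist(),b[2].round()) for b in bb])
b=min(bb,key=lambda b:np.hypot(*(b[2]-pr)))
q=quad(b[3]);print(q.round(1))
q3=np.array([[318.6,85.9],[324.8,193.1],[272.6,195.8]])
for p in q3:
    w=proj(c,plane(c3,[p],6))[0]; m=q[np.argmin(np.hypot(*(q-w).T))]; X,e=tri([c3,c],[p,m]);print(w.round(),m.round(1),X.round(1),np.round(e,1))
W=plane(c,q,6);print(W.round(1));E=np.roll(W,-1,0)-W;print(np.linalg.norm(E,axis=1).round(1),np.degrees(np.arctan2(E[:,1],E[:,0])).round(1))
```

```text
[474.01001351 200.11784267 101.12127189] [3.13880545 0.00437513 0.43460642]
[327.41296677 139.14493469] [([288, 67, 78, 140, 9572], array([328., 140.])), ([86, 266, 113, 79, 4754], array([135., 307.]))]
[[364.7  65.4]
 [361.2 205.2]
 [293.  206.4]
 [287.9  76.7]]
[365.  64.] [364.7  65.4] [599.7 228.2   3.9] [0.3 0.3]
[361. 206.] [361.2 205.2] [508.9 185.7   4.9] [0.1 0.1]
[294. 206.] [293.  206.4] [486.  234.3   5.8] [0.4 0.4]
[[599.1 228.    6. ]
 [509.1 185.9   6. ]
 [485.6 234.3   6. ]
 [569.6 274.3   6. ]]
[99.3 53.9 93.  54.9] [-154.9  115.9   25.5  -57.5]
```

The triangulated blade height is 4–6 mm (nominal 6), consistent. I'll descend over the blade.

Emit:
move_arm(
  series=[
    [[0.06, 0.001, 0.02], -0.005],
    [[0.08, 0.001, 0.05], -0.005],
    [[0.0805, 0.001, 0.09], -0.005],
    [[0.0805, 0.001, 0.1], -0.005],
    [[0.0805, 0.001, 0.1], -0.005],
  ],
)

```text
clock: 3.92
eef_pos: [549.5, 232.5, 3.4]
tool_rot: [3.138, 0.001, 0.438]
force: [1.0, -0.6, 0.4]
width: 85.7
```

Run:
```python
from h import *
s=read_state();print(s['eef_pos'],s['tool_rot'],s['force'],s['width'],to_tool([547.4,233.4,-4]))
```

```text
[549.52796796 232.47957664   3.41005221] [3.13830544e+00 5.90141676e-04 4.37960679e-01] [ 0.95837315 -0.59657711  0.40284499] 85.65803575652778 [-0.00153241 -0.00176036  0.00740521]
```

Emit:
move_arm(
  series=[
    [[0, -0.002, 0.007], 0],
    [[0, -0.002, 0.007], 0],
  ],
)

```text
clock: 4.18
eef_pos: [549.1, 234.6, -2.6]
tool_rot: [3.138, -0.001, 0.438]
force: [0.1, -0.2, 0.2]
width: 85.4
```

Emit:
move_arm(
  series=[
    [[0, 0, 0], 0],
    [[0, 0, 0], 0],
    [[0, 0, 0], 0],
    [[0, 0, 0], 0],
    [[0, 0, 0], 0],
  ],
  claw=0,
)

```text
clock: 4.8
eef_pos: [549.0, 234.6, -2.7]
tool_rot: [3.138, -0.001, 0.438]
force: [0.9, -0.0, -0.4]
width: 0.0
```

Fully shut, so the grasp missed. I'll look.

Run:
```python
from h import *
s=read_state();im=get_image('wrist');im2=get_image('side')
print(s['eef_pos'],s['force'],s['width'])
cv2.imwrite('pics/w5.png',np.hstack([cv2.resize(im[:],(480,360)),cv2.resize(im2[150:270,170:276],(318,360))]))
```

```text
[549.03677364 234.58113778  -2.71101814] [ 0.86161137 -0.0414757  -0.40905453] 0.01370162453095582
```

View pics/w5.png

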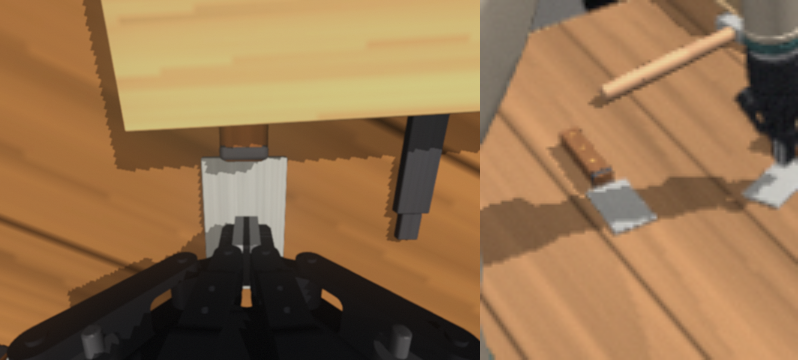

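The fingers closed just above the blade, the scraper has not visibly moved, and the force reads near zero. I'll feel for the blade top with the shut fingers in small steps.

Emit:
move_arm(
  series=[
    [[0, 0, 0.001], 0],
    [[0, 0, 0.002], 0],
    [[0, 0, 0.002], 0],
  ],
)

```text
clock: 5.28
eef_pos: [549.0, 234.5, -4.8]
tool_rot: [3.138, -0.0, 0.438]
force: [-0.2, -0.3, -0.0]
width: 0.1
```

Emit:
move_arm(
  series=[
    [[0, 0, 0.001], 0],
    [[0, 0, 0.002], 0],
    [[0, 0, 0.002], 0],
  ],
)

```text
clock: 5.65
eef_pos: [548.9, 234.4, -6.9]
tool_rot: [3.138, -0.0, 0.438]
force: [0.1, -0.1, 0.4]
width: -0.0
```

Emit:
move_arm(
  series=[
    [[0, 0, 0.001], 0],
    [[0, 0, 0.002], 0],
    [[0, 0, 0.003], 0],
  ],
)

```text
clock: 6.02
eef_pos: [548.9, 234.5, -10.0]
tool_rot: [3.138, -0.0, 0.438]
force: [0.2, 0.1, 0.1]
width: 0.1
```

Emit:
move_arm(
  series=[
    [[0, 0, 0.001], 0],
    [[0, 0, 0.002], 0],
    [[0, 0, 0.003], 0],
  ],
)

```text
clock: 6.4
eef_pos: [548.9, 234.4, -13.1]
tool_rot: [3.138, -0.0, 0.438]
force: [1.1, -0.2, -0.3]
width: -0.3
```

Run:
```python
from h import *
s=read_state();im=get_image('wrist');im2=get_image('side')
p=proj(cam('side'),[s['eef_pos']])[0];print(p,proj(cam('side'),[s['eef_pos']+[0,0,20]]))
print('edge/orig side',proj(cam('side'),[[497.4,210,3],[588,252.6,3]]), 'wrist tcp',proj(cam('wrist',tool(s)),[s['eef_pos']]))
x,y=p.astype(int)
cv2.imwrite('pics/w6.png',np.hstack([cv2.resize(im[200:440,180:480],(375,300)),cv2.resize(im2[y-45:y+35,x-50:x+50],(375,300),interpolation=2)]))
```

```text
[271.72040008 211.34358314] [[271.37759571 207.26741792]]
edge/orig side [[263.28626589 215.80701366]
 [277.46276031 202.45336106]] wrist tcp [[325.7953591  282.01266302]]
```

View pics/w6.png

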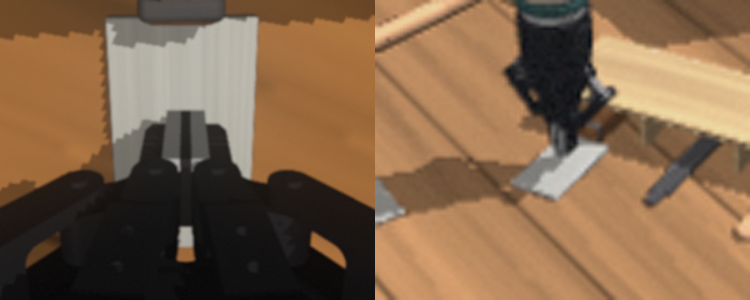

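In the side view the shut tips sit about 20 mm above where the reported TCP projects, still clear of the blade. I'll keep feeling downward.

Emit:
move_arm(
  series=[
    [[0, 0, 0.001], 0],
    [[0, 0, 0.002], 0],
    [[0, 0, 0.003], 0],
  ],
)

```text
clock: 6.88
eef_pos: [548.8, 234.4, -16.2]
tool_rot: [3.138, 0.0, 0.438]
force: [-0.2, 0.0, 0.3]
width: 0.1
```

Emit:
move_arm(
  series=[
    [[0, 0, 0.001], 0],
    [[0, 0, 0.002], 0],
    [[0, 0, 0.003], 0],
  ],
)

```text
clock: 7.25
eef_pos: [548.8, 234.4, -19.3]
tool_rot: [3.138, -0.0, 0.438]
force: [-1.0, 0.8, 0.5]
width: -0.2
```

Emit:
move_arm(
  series=[
    [[0, 0, 0.001], 0],
    [[0, 0, 0.002], 0],
    [[0, 0, 0.002], 0],
  ],
)

```text
clock: 7.62
eef_pos: [548.7, 234.4, -21.4]
tool_rot: [3.138, 0.0, 0.438]
force: [-0.1, 0.5, 0.8]
width: 0.1
```

Emit:
move_arm(
  series=[
    [[0, 0, 0.001], 0],
    [[0, 0, 0.002], 0],
    [[0, 0, 0.002], 0],
  ],
)

```text
clock: 8.0
eef_pos: [548.8, 234.4, -23.0]
tool_rot: [3.138, 0.0, 0.438]
force: [-0.4, -0.6, 4.1]
width: 0.0
```

Contact came at reported z ≈ −22.5 on the 6 mm blade, so the shut tips really sit about 28 mm behind the reported TCP. I'll allow for that: open, descend to −32 and close.

Emit:
move_arm(
  series=[
    [[0, 0, -0.002], 0],
    [[0, 0, -0.002], 0],
    [[0, 0, -0.002], 0],
    [[0, 0, -0.002], 0],
    [[0, 0, -0.002], 0],
  ],
  claw=1,
)

```text
clock: 8.62
eef_pos: [548.7, 234.3, -21.1]
tool_rot: [3.138, 0.0, 0.438]
force: [0.3, 0.2, 0.4]
width: 85.1
```

Emit:
move_arm(
  series=[
    [[0, 0, 0.004], 0],
    [[0, 0, 0.008], 0],
    [[0, 0, 0.01], 0],
    [[0, 0, 0.01], 0],
  ],
)

```text
clock: 9.12
eef_pos: [548.5, 234.3, -31.5]
tool_rot: [3.138, 0.001, 0.438]
force: [0.1, -0.4, 0.0]
width: 85.2
```

Emit:
move_arm(
  series=[
    [[0, 0, 0], 0],
    [[0, 0, 0], 0],
    [[0, 0, 0], 0],
    [[0, 0, 0], 0],
  ],
  claw=0,
)

```text
clock: 9.62
eef_pos: [548.6, 234.4, -30.7]
tool_rot: [3.138, 0.0, 0.438]
force: [-1.0, 0.1, 5.3]
width: 53.4
```

Gripped at 53 mm (blade 56). Drawing it out 135 mm.

Emit:
move_arm(
  series=[
    [[-0.01, 0, -0.001], 0],
    [[-0.03, 0, -0.001], 0],
    [[-0.05, 0, -0.001], 0],
    [[-0.07, 0, -0.001], 0],
    [[-0.07, 0, -0.001], 0],
  ],
)

```text
clock: 10.25
eef_pos: [482.7, 203.3, -30.0]
tool_rot: [3.138, 0.004, 0.438]
force: [0.6, -0.2, -2.9]
width: 53.4
```

Emit:
move_arm(
  series=[
    [[-0.015, 0, 0], 0],
    [[-0.035, 0, 0], 0],
    [[-0.055, 0, 0], 0],
    [[-0.065, 0, 0], 0],
    [[-0.065, 0, 0], 0],
  ],
)

```text
clock: 10.88
eef_pos: [424.7, 175.9, -29.6]
tool_rot: [3.138, 0.003, 0.438]
force: [-0.1, -0.9, -2.4]
width: 53.7
```

Run:
```python
from h import *
s=read_state();im=get_image('wrist');t=get_image('top');np.save('pics/w7.npy',tool(s));cv2.imwrite('pics/w7.png',im)
print(s['clock'],s['eef_pos'],s['tool_rot'],s['force'],s['width'])
cv2.imwrite('pics/w7v.png',np.hstack([cv2.resize(im,(400,300)),cv2.resize(t[150:330,160:400],(400,300),interpolation=2)]))
```

```text
10.875 [424.68286793 175.91268119 -29.63282205] [3.13849834e+00 2.82220342e-03 4.37877968e-01] [-0.12063119 -0.89897131 -2.35564984] 53.73360529370119
```

View pics/w7v.png

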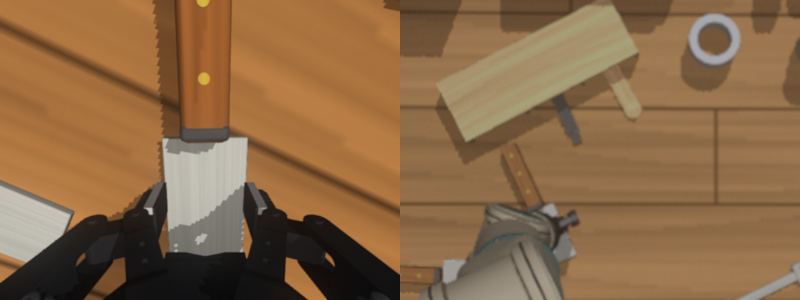

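The scraper is out of the rack: the handle is free in the top crop at (520,170), well clear of the roof edge. The bystanders are unmoved. Lower it, let go and rise.

Emit:
move_arm(
  series=[
    [[0, 0, 0.001], 0],
    [[0, 0, 0.0015], 0],
  ],
)

```text
clock: 11.22
eef_pos: [425.0, 175.8, -30.8]
tool_rot: [3.138, 0.003, 0.438]
force: [-2.0, -0.4, 10.3]
width: 53.4
```

Emit:
move_arm(
  series=[
    [[0, 0, 0], 0],
    [[0, 0, 0], 0],
    [[0, 0, 0], 0],
    [[0, 0, 0], 0],
    [[0, 0, 0], 0],
  ],
  claw=1,
)

```text
clock: 11.85
eef_pos: [425.0, 175.8, -30.8]
tool_rot: [3.138, 0.003, 0.438]
force: [0.3, 0.6, -0.3]
width: 85.2
```

Emit:
move_arm(
  series=[
    [[0, 0, -0.03], 0],
    [[0, 0, -0.08], 0],
    [[0, 0, -0.11], 0],
    [[0, 0, -0.11], 0],
    [[0, 0, -0.11], 0],
  ],
)

```text
clock: 12.48
eef_pos: [424.9, 175.7, 78.7]
tool_rot: [3.137, 0.004, 0.437]
force: [0.2, -0.1, -0.2]
width: 85.3
```

Run:
```python
from h import *
s=read_state();im=get_image('wrist');np.save('pics/w8.npy',tool(s));cv2.imwrite('pics/w8.png',im);c=cam('wrist',tool(s))
print(s['clock'],s['eef_pos'],s['tool_rot'])
o=proj(c,[[424.7,175.9,6],[384,157,6],[465.4,195,20],[578,248,20]]);print(o)
h=cv2.cvtColor(im,cv2.COLOR_BGR2HSV)
for b in blobs(slabmask(im,130)): print(b[1],b[2].round())
# brass rivets
m=cv2.inRange(h,(20,120,150),(35,255,255));[print('rivet',b[1],b[2].round(1)) for b in blobs(m,20)]
```

```text
12.475 [424.86821193 175.72632133  78.6637453 ] [3.13746999 0.00387976 0.43736449]
[[325.67870125 244.76040183]
 [325.63995009 299.72619563]
 [325.40489022 186.24744215]
 [324.34493062 -35.9746059 ]]
[ 289  187   78  127 8662] [328. 253.]
[  49  204  150  118 9274] [122. 263.]
rivet [320   0  10  12  98] [324.6   5.2]
rivet [321  68  10  11  81] [325.4  73. ]
rivet [323 130   8  10  64] [326.4 134.7]
```

Run:
```python
from h import *
im=cv2.imread('pics/w8.png');c=cam('wrist',np.load('pics/w8.npy'))
b=min(blobs(slabmask(im,130)),key=lambda b:np.hypot(*(b[2]-[328,253])))
q=quad(b[3]);W=plane(c,q,6);print(q.round(1),W.round(1));E=np.roll(W,-1,0)-W;print(np.linalg.norm(E,axis=1).round(1),np.degrees(np.arctan2(E[:,1],E[:,0])).round(1))
r=plane(c,[(324.6,5.2),(325.4,73),(326.4,134.7)],24);print(r.round(1))
d=r[0]-r[2];print(np.degrees(np.arctan2(d[1],d[0])))
print(to_tool(r[1]))
```

```text
[[365.1 184. ]
 [362.4 312.7]
 [294.3 313.2]
 [289.3 203. ]] [[477.3 169.5   6. ]
 [386.1 125.8   6. ]
 [363.  174.6   6. ]
 [442.1 212.9   6. ]]
[101.1  54.   87.9  55.9] [-154.4  115.4   25.8  -50.9]
[[558.7 238.9  24. ]
 [527.1 223.7  24. ]
 [495.4 208.2  24. ]]
25.817229720404715
[ 0.11348297 -0.00015906  0.05379397]
```

The scraper lies at axis 25.7°, origin about (464.7, 193.6). The rivets agree with the centre line and the displacement agrees with the draw. Next I go over the handle grip point (536.8, 228.3).

Emit:
move_arm(
  series=[
    [[0.05, 0, 0], 0],
    [[0.1, 0, 0.02], -0.011],
    [[0.124, 0, 0.04], -0.011],
    [[0.124, 0, 0.07], -0.011],
    [[0.124, 0, 0.07], -0.011],
  ],
)

```text
clock: 13.15
eef_pos: [533.8, 226.6, 4.3]
tool_rot: [3.137, 0.012, 0.45]
force: [-1.1, -0.0, 0.1]
width: 85.5
```

Run:
```python
from h import *
s=read_state();print(s['eef_pos'],s['tool_rot'],s['force'],s['width'],to_tool([536.8,228.3,-28]))
```

```text
[533.78649076 226.56885513   4.29676764] [3.13710758 0.01223985 0.44968663] [-1.09904803 -0.03099786  0.08989189] 85.48232145740553 [ 0.00386145 -0.00039377  0.03225048]
```

Emit:
move_arm(
  series=[
    [[0.004, 0, 0.01], 0],
    [[0.004, 0, 0.025], 0],
    [[0.004, 0, 0.032], 0],
    [[0.004, 0, 0.032], 0],
  ],
)

```text
clock: 13.65
eef_pos: [536.7, 227.7, -28.2]
tool_rot: [3.137, 0.013, 0.45]
force: [1.4, -0.4, -0.9]
width: 85.6
```

Emit:
move_arm(
  series=[
    [[0, 0, 0], 0],
    [[0, 0, 0], 0],
    [[0, 0, 0], 0],
    [[0, 0, 0], 0],
    [[0, 0, 0], 0],
  ],
  claw=0,
)

```text
clock: 14.28
eef_pos: [537.1, 228.1, -27.6]
tool_rot: [3.137, 0.012, 0.45]
force: [0.2, -0.4, 5.8]
width: 26.7
```

Handle gripped (26.7 mm against 28). I'll lift it, then carry and turn it.

Emit:
move_arm(
  series=[
    [[0, 0, -0.02], 0],
    [[0, 0, -0.05], 0],
    [[0, 0, -0.08], 0],
    [[-0.03, 0.045, -0.08], -0.15],
    [[-0.06, 0.09, -0.08], -0.3],
  ],
)

```text
clock: 14.9
eef_pos: [523.1, 120.8, 54.7]
tool_rot: [3.139, 0.012, 0.756]
force: [1.2, -1.4, -2.3]
width: 26.7
```

Run:
```python
from h import *
s=read_state();print(s['eef_pos'],s['tool_rot'],s['force'],s['width'],to_tool([491,-91,52]),1.757-s['tool_rot'][2])
```

```text
[523.08252328 120.77508419  54.74080565] [3.13946356 0.01187673 0.75646032] [ 1.19353207 -1.42369641 -2.31665512] 26.671222918829276 [-0.16864035  0.13198738  0.00502501] 1.0005396754013884
```

Emit:
move_arm(
  series=[
    [[-0.034, 0.026, 0.001], -0.17],
    [[-0.068, 0.052, 0.002], -0.34],
    [[-0.102, 0.078, 0.003], -0.51],
    [[-0.136, 0.104, 0.004], -0.68],
    [[-0.168, 0.132, 0.004], -0.85],
  ],
)

```text
clock: 15.52
eef_pos: [490.9, -92.3, 53.7]
tool_rot: [-3.134, 0.01, 1.612]
force: [1.5, 0.7, -2.5]
width: 27.0
```

Run:
```python
from h import *
s=read_state();print(s['eef_pos'],s['tool_rot'],s['force'],s['width'],to_tool([491,-91,20]),1.757-s['tool_rot'][2])
```

```text
[490.87434242 -92.34008839  53.6581215 ] [-3.13386682  0.01027884  1.61206655] [ 1.46161862  0.7321189  -2.49731176] 26.97398709951073 [0.00167965 0.00044075 0.03364023] 0.14493344997957247
```

Emit:
move_arm(
  series=[
    [[0.002, 0, 0.02], -0.145],
    [[0.002, 0, 0.05], -0.145],
    [[0.002, 0, 0.06], -0.145],
    [[0.002, 0, 0.06], -0.145],
  ],
)

```text
clock: 16.02
eef_pos: [490.2, -90.9, -6.2]
tool_rot: [-3.132, 0.009, 1.757]
force: [0.3, 1.8, -2.3]
width: 26.9
```

Run:
```python
from h import *
s=read_state();im=get_image('wrist');np.save('pics/w9.npy',tool(s));cv2.imwrite('pics/w9.png',im)
print(s['clock'],s['eef_pos'],s['tool_rot'],s['force'],s['width'])
```

```text
16.025 [490.15060227 -90.87298195  -6.2341454 ] [-3.13173482  0.00914745  1.7574465 ] [ 0.34396701  1.7780335  -2.27386245] 26.90482074267395
```

View pics/w9.png

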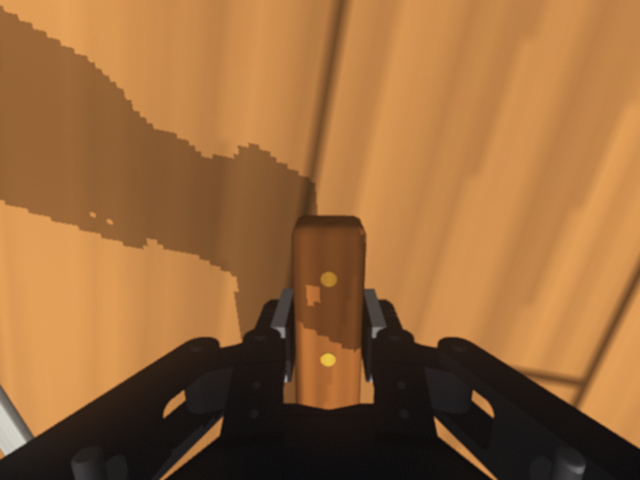

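The wrist camera now sees only the handle (rivets at (328,279) and (328,360), centred in the jaws), since it looks backwards. I'll lower it and use the top and side cameras to check alignment.

Emit:
move_arm(
  series=[
    [[0, 0, 0.01], 0],
    [[0, 0, 0.018], 0],
    [[0, 0, 0.02], 0],
    [[0, 0, 0.02], 0],
  ],
)

```text
clock: 16.58
eef_pos: [490.5, -90.9, -25.8]
tool_rot: [-3.133, 0.009, 1.758]
force: [-0.7, 1.0, -2.6]
width: 27.0
```

```bash
cat >> h.py <<'E'
RG=R.from_euler('xyz',[3.137,.012,.45]).as_matrix(); OG=RG.T@(np.array([464.7,193.6,0])-[537.1,228.1,-27.6]); AG=RG.T@R.from_euler('z',-154.3,degrees=True).as_matrix()
def scraper(s=None):
    T=tool(s); A=T[:3,:3]@AG; return T[:3,3]+T[:3,:3]@OG, A
S=np.array([548.0,-395.7,0]); SA=np.radians(-79.4); SR=R.from_euler('z',SA).as_matrix()
def insheath(X): return (np.float64(X)-S)@SR
def topmeas(im,X0,c):
    # blade quad near predicted world pt X0 (z~6)
    p=proj(c,[X0])[0]; bb=blobs(slabmask(im,110,50),100); return p,[(b[1].tolist(),b[2].round(1)) for b in bb if np.hypot(*(b[2]-p))<80]
E
python3 - <<'E'
from h import *
s=read_state();o,A=scraper(s);e=o+A@[100,0,3]
print(s['eef_pos'],s['tool_rot'],s['force']);print('orig',o.round(1),'edge',e.round(1),'in sheath',insheath(o).round(1),insheath(e).round(1),'z',A[:,2].round(4),'x',A[:,0].round(4))
t=get_image('top');sd=get_image('side');cv2.imwrite('pics/t10.png',t);cv2.imwrite('pics/s10.png',sd)
c=cam('top');print(topmeas(t,o+A@[50,0,6],c))
q=proj(c,[S]).astype(int)[0]; p=proj(cam('side'),[e]).astype(int)[0];print(q,p)
cv2.imwrite('pics/v10.png',np.hstack([cv2.resize(t[q[1]-50:q[1]+50,q[0]-100:q[0]+33],(400,300),interpolation=2),cv2.resize(sd[p[1]-60:p[1]+45,p[0]-70:p[0]+70],(400,300),interpolation=2)]))
E
```

```text
[490.49644817 -90.86151448 -25.83843872] [-3.13266268  0.00926339  1.75770065] [-0.68247462  0.9554873  -2.57174516]
orig [ 505.3 -169.7    1.5] edge [ 523.8 -268.     4.3] in sheath [-229.9   -0.4    1.5] [-129.9   -0.3    4.3] z [ 1.380e-02 -2.000e-04  9.999e-01] x [ 0.1842 -0.9829 -0.0027]
(array([382.68458697, 256.73115746]), [([423, 231, 40, 33, 720], array([444.2, 246.7])), ([354, 247, 65, 55, 910], array([389.4, 267.9])), ([332, 250, 15, 21, 126], array([339.2, 260. ])), ([352, 317, 41, 24, 263], array([370.5, 328.2]))])
[441 245] [345 285]
```

View pics/v10.png

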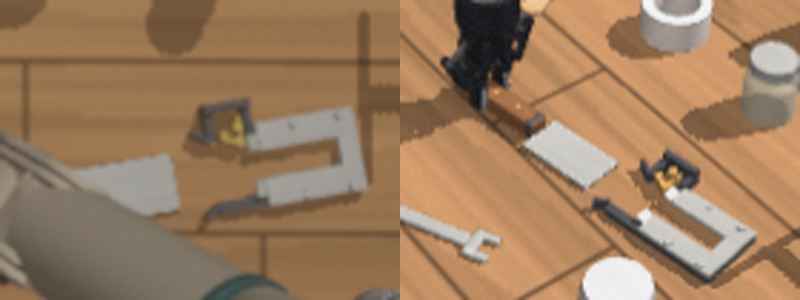

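Top and side both show the blade flat, in front of the mouth and pointed along the slot. I'll check the lateral offset numerically from the side view with line fits.

Run:
```python
from h import *
o,A=scraper()
for n,f in(('side','s10'),('top','t10')):
    im=cv2.imread(f'pics/{f}.png');c=cam(n)
    pb=proj(c,[o+A@[50,0,6]])[0]; ps=proj(c,[S+SR@[56,30,16],S+SR@[56,-30,16]]).mean(0)
    bb=blobs(slabmask(im,110 if n=='side' else 120,40),100)
    b=min(bb,key=lambda b:np.hypot(*(b[2]-pb)))
    try:
        q=quad(b[3]);print(n,'blade',insheath(plane(c,q,7)).round(1)[:,:2].tolist())
    except Exception as e: print(e)
    b=min(bb,key=lambda b:np.hypot(*(b[2]-ps))); 
    k=max(cv2.findContours(b[3].astype(np.uint8),0,1)[0],key=cv2.contourArea)
    p=cv2.approxPolyDP(k,1.5,True)[:,0]; print('sheath',np.c_[p,insheath(plane(c,p,16)).round(1)[:,:2]].tolist())
```

```text
side blade [[-227.9, -31.8], [-221.8, 21.0], [-125.1, 20.4], [-125.3, -33.0]]
sheath [[370.0, 290.0, -50.8, 28.5], [368.0, 294.0, -44.4, 10.6], [388.0, 309.0, 40.1, 4.0], [382.0, 313.0, 36.7, -21.2], [361.0, 298.0, -49.5, -17.6], [358.0, 300.0, -50.8, -30.5], [358.0, 304.0, -40.0, -43.2], [383.0, 321.0, 58.4, -43.9], [398.0, 306.0, 55.2, 34.9], [376.0, 291.0, -34.1, 38.2]]
top blade [[-134.2, -29.9], [-172.7, -31.1], [-231.3, 23.5], [-134.8, 20.6]]
sheath [[457.0, 231.0, 50.6, 34.9], [426.0, 236.0, -43.0, 36.9], [426.0, 239.0, -44.7, 28.2], [423.0, 240.0, -54.0, 26.9], [424.0, 244.0, -53.4, 14.7], [452.0, 240.0, 30.7, 11.4], [455.0, 248.0, 34.7, -13.5], [451.0, 251.0, 21.2, -20.1], [428.0, 255.0, -48.2, -19.4], [426.0, 259.0, -56.3, -29.9], [429.0, 259.0, -47.6, -31.5], [431.0, 262.0, -43.5, -41.3], [461.0, 257.0, 46.8, -42.8]]
```

The relative lateral offset is about −1 mm in both views, and the angle agrees within the noise. I'll shift 0.8 mm and insert up to the guide.

Emit:
move_arm(
  series=[
    [[-0.01, 0.001, 0], 0.003],
    [[-0.02, 0.001, 0], 0.003],
    [[-0.03, 0.001, 0], 0.003],
    [[-0.035, 0.001, 0], 0.003],
    [[-0.035, 0.001, 0], 0.003],
  ],
)

```text
clock: 17.3
eef_pos: [498.2, -125.6, -25.4]
tool_rot: [-3.133, 0.009, 1.753]
force: [-0.3, 0.7, -2.8]
width: 26.8
```

Emit:
move_arm(
  series=[
    [[-0.008, 0, 0], 0],
    [[-0.016, 0, 0], 0],
    [[-0.02, 0, 0], 0],
    [[-0.02, 0, 0], 0],
  ],
)

```text
clock: 17.8
eef_pos: [501.8, -145.7, -25.2]
tool_rot: [-3.133, 0.009, 1.753]
force: [-0.7, -0.6, -3.4]
width: 26.7
```

Run:
```python
from h import *
s=read_state();o,A=scraper(s);print(s['force'],s['torque'],insheath(o).round(1),np.degrees(np.arctan2(A[1,0],A[0,0])),A[2].round(3))
```

```text
[-0.6879088  -0.63660837 -3.44357498] [ 0.22167144  0.02196348 -0.03448987] [-173.9    0.2    2.2] -79.67376675845435 [-0.003 -0.013  1.   ]
```

Emit:
move_arm(
  series=[
    [[-0.006, 0, 0.001], 0],
    [[-0.012, 0, 0.001], 0],
    [[-0.018, 0, 0.001], 0],
    [[-0.02, 0, 0.001], 0],
  ],
)

```text
clock: 18.3
eef_pos: [505.3, -166.0, -26.1]
tool_rot: [-3.133, 0.009, 1.752]
force: [-1.4, 2.1, -2.7]
width: 26.9
```

Emit:
move_arm(
  series=[
    [[-0.006, 0, 0.0002], 0],
    [[-0.012, 0, 0.0004], 0],
    [[-0.018, 0, 0.0006], 0],
    [[-0.024, 0, 0.0008], 0],
    [[-0.024, 0, 0.0008], 0],
  ],
)

```text
clock: 18.92
eef_pos: [509.9, -191.2, -26.7]
tool_rot: [-3.133, 0.011, 1.751]
force: [-0.8, -0.8, -2.7]
width: 27.2
```

Run:
```python
from h import *
s=read_state();o,A=scraper(s);print(s['force'],s['torque'],insheath(o).round(1),np.degrees(np.arctan2(A[1,0],A[0,0])),A[2].round(3))
```

```text
[-0.81573859 -0.81601295 -2.67502608] [-0.03136918  0.15548893 -0.02449005] [-127.8   -0.3    0.8] -79.77571083652626 [-0.001 -0.013  1.   ]
```

Emit:
move_arm(
  series=[
    [[-0.008, 0, 0.0001], 0],
    [[-0.016, 0, 0.0002], 0],
    [[-0.024, 0, 0.0003], 0],
    [[-0.032, 0, 0.0004], 0],
    [[-0.04, 0, 0.0005], 0],
  ],
)

```text
clock: 19.55
eef_pos: [517.0, -231.1, -26.8]
tool_rot: [-3.133, 0.011, 1.751]
force: [-2.2, 3.0, -1.3]
width: 26.8
```

Emit:
move_arm(
  series=[
    [[-0.008, 0, 0.0001], 0],
    [[-0.016, 0, 0.0002], 0],
    [[-0.024, 0, 0.0003], 0],
    [[-0.03, 0, 0.0004], 0],
    [[-0.03, 0, 0.0004], 0],
  ],
)

```text
clock: 20.18
eef_pos: [523.1, -262.5, -26.8]
tool_rot: [-3.134, 0.013, 1.749]
force: [0.3, -0.1, -1.6]
width: 27.0
```

Run:
```python
from h import *
s=read_state();o,A=scraper(s);print(s['force'],s['torque'],insheath(o).round(1),np.degrees(np.arctan2(A[1,0],A[0,0])),A[2].round(3))
```

```text
[ 0.28433855 -0.12192052 -1.57959584] [ 0.13742288 -0.04552716  0.06169525] [-55.4  -0.6   0.9] -79.86649342496497 [ 0.001 -0.012  1.   ]
```

Emit:
move_arm(
  series=[
    [[-0.002, 0, 0], 0],
    [[-0.004, 0, 0], 0],
    [[-0.006, 0, 0], 0],
  ],
)

```text
clock: 20.55
eef_pos: [523.3, -264.0, -26.9]
tool_rot: [-3.133, 0.007, 1.751]
force: [-3.7, 10.5, -0.2]
width: 27.0
```

Emit:
move_arm(
  series=[
    [[-0.001, 0, 0], 0],
    [[-0.002, 0, 0], 0],
    [[-0.002, 0, 0], 0],
  ],
)

```text
clock: 20.92
eef_pos: [523.2, -263.8, -26.8]
tool_rot: [-3.133, 0.004, 1.752]
force: [-2.8, 6.4, 0.2]
width: 26.9
```

Stopped early with 10.5 N. I'll push harder, to tell the end stop from the catch.

Emit:
move_arm(
  series=[
    [[-0.004, 0, 0], 0],
    [[-0.008, 0, 0], 0],
    [[-0.012, 0, 0], 0],
    [[-0.014, 0, 0], 0],
  ],
)

```text
clock: 21.42
eef_pos: [522.5, -263.6, -27.3]
tool_rot: [-3.13, -0.015, 1.757]
force: [-10.9, 28.6, 4.9]
width: 26.8
```

Run:
```python
from h import *
s=read_state();o,A=scraper(s);print(s['eef_pos'],s['force'],insheath(o).round(1))
im=get_image('side');cv2.imwrite('pics/s11.png',im);p=proj(cam('side'),[S+SR@[-40,0,10]]).astype(int)[0]
t=get_image('top');q=proj(cam('top'),[S]).astype(int)[0]
cv2.imwrite('pics/v11.png',np.hstack([cv2.resize(im[p[1]-34:p[1]+34,p[0]-40:p[0]+40],(400,340),interpolation=2),cv2.resize(t[q[1]-34:q[1]+34,q[0]-50:q[0]+30],(400,340),interpolation=2)]))
```

```text
[ 522.53774624 -263.56728846  -27.27494455] [-10.87943768  28.61575188   4.89024668] [-53.6  -0.6  -1.9]
```

View pics/v11.png

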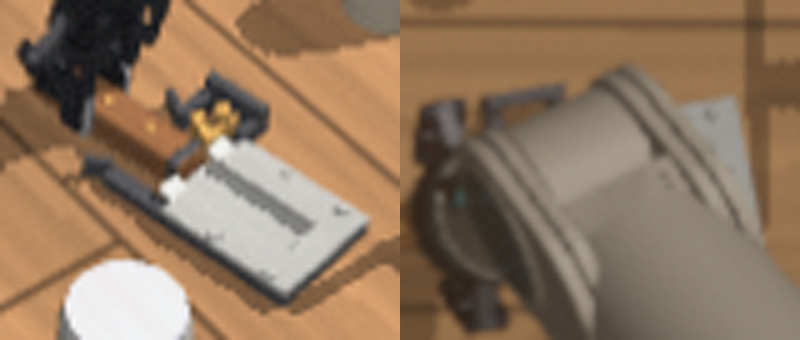

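The side view shows the blade under the lips, with the ferrule right at the tabs (190,170). I'll check the catch by comparing its brass pixels with the earlier side frames.

Run:
```python
from h import *
c=cam('side');a=proj(c,[S+SR@[-56,30,18]])[0];d=proj(c,[S+SR@[-56,40,18]])[0]-a;print('10mm outward px',d,'at',a)
x,y=a.astype(int)
for f in('side0','s10','s11'):
    im=cv2.imread(f'pics/{f}.png')[y-18:y+18,x-20:x+20];h=cv2.cvtColor(im,cv2.COLOR_BGR2HSV)
    m=cv2.inRange(h,(17,140,110),(32,255,255));ys,xs=np.nonzero(m);
    print(f,m.sum()//255,(xs.mean()+x-20).round(2),(ys.mean()+y-18).round(2),np.percentile(xs,[5,95])+x-20,np.percentile(ys,[5,95])+y-18)
```

```text
10mm outward px [ 1.98247823 -1.64740725] at [369.07777872 288.50044568]
side0 37 368.05 287.54 [364.8 371. ] [284.8 291. ]
s10 38 368.16 287.47 [364.85 371.15] [284. 291.]
s11 33 368.36 287.3 [364.6 371. ] [284. 290.]
```

The brass is within about 1 mm of rest (5–8 mm travel would be 1–1.6 px in x), so the catch has apparently snapped. A gentle tug will confirm it.

Emit:
move_arm(
  series=[
    [[0.001, 0, 0], 0],
    [[0.001, 0, 0], 0],
  ],
)

```text
clock: 21.78
eef_pos: [523.0, -263.0, -26.8]
tool_rot: [-3.131, -0.014, 1.758]
force: [-0.0, 1.1, 0.2]
width: 26.7
```

Emit:
move_arm(
  series=[
    [[0.003, 0, 0], 0],
    [[0.006, 0, 0], 0],
    [[0.008, 0, 0], 0],
    [[0.008, 0, 0], 0],
  ],
)

```text
clock: 22.28
eef_pos: [522.6, -259.3, -26.6]
tool_rot: [-3.132, -0.008, 1.755]
force: [2.3, -7.2, -3.0]
width: 26.8
```

Blocked after about 4 mm with 7 N, which matches the stated clearance between catch and shoulder: it is latched. Push home again, then release.

Emit:
move_arm(
  series=[
    [[-0.002, 0, 0], 0],
    [[-0.004, 0, 0], 0],
    [[-0.006, 0, 0], 0],
    [[-0.008, 0, 0], 0],
  ],
)

```text
clock: 22.78
eef_pos: [523.4, -263.3, -26.8]
tool_rot: [-3.132, -0.014, 1.757]
force: [-2.8, 9.7, 0.7]
width: 27.2
```

Emit:
move_arm(
  series=[
    [[0.0005, 0, 0.0], 0],
    [[0.0005, 0, 0.0], 0],
  ],
)

```text
clock: 23.02
eef_pos: [523.3, -262.9, -26.7]
tool_rot: [-3.132, -0.013, 1.757]
force: [-0.9, 1.5, -0.6]
width: 26.6
```

Emit:
move_arm(
  series=[
    [[0, 0, 0], 0],
    [[0, 0, 0], 0],
    [[0, 0, 0], 0],
    [[0, 0, 0], 0],
  ],
  claw=1,
)

```text
clock: 23.52
eef_pos: [523.3, -263.0, -26.7]
tool_rot: [-3.132, -0.013, 1.757]
force: [-0.6, 0.4, 0.5]
width: 85.5
```

Emit:
move_arm(
  series=[
    [[0, 0, -0.01], 0],
    [[0, 0, -0.04], 0],
    [[0, 0, -0.09], 0],
    [[0, 0, -0.12], 0],
    [[0, 0, -0.12], 0],
  ],
)

```text
clock: 24.15
eef_pos: [526.7, -264.6, 96.4]
tool_rot: [-3.136, -0.01, 1.757]
force: [-0.5, -0.3, -1.2]
width: 85.3
```

Run:
```python
from h import *
s=read_state();c=cam('wrist',tool(s));im=get_image('wrist');cv2.imwrite('pics/w12.png',im);sd=get_image('side')
h=cv2.cvtColor(im,cv2.COLOR_BGR2HSV);R_=[b[2] for b in blobs(cv2.inRange(h,(20,120,150),(35,255,255)),20)]
print(s['clock'],s['force'],'rivets in sheath',insheath(plane(c,R_,24)).round(1).tolist() if R_ else None)
c=cam('side');x,y=proj(c,[S+SR@[-56,30,18]])[0].astype(int)
m=cv2.inRange(cv2.cvtColor(sd[y-18:y+18,x-20:x+20],cv2.COLOR_BGR2HSV),(17,140,110),(32,255,255));ys,xs=np.nonzero(m);print(len(xs),xs.mean()+x-20,ys.mean()+y-18)
# bystander change outside arm: top frame diff of rack/jar/tape
t=get_image('top');t0=cv2.imread('pics/top0.png')
for n,(a,b) in dict(file=(262,222),paddle=(293,205),tape=(349,173),jar=(412,176),can=(475,303),hammer=(112,240),wrench=(380,323)).items(): print(n,cv2.absdiff(t,t0)[b-18:b+18,a-18:a+18].mean().round(1))
```

```text
24.15 [-0.50435192 -0.34039357 -1.21799167] rivets in sheath [[-156.6, 1.1, 24.0], [-121.4, 0.8, 24.0], [-86.2, 0.7, 24.0], [-76.9, 32.7, 24.0], [-61.2, 35.2, 24.0]]
35 368.2857142857143 287.34285714285716
file 1.9
paddle 2.3
tape 2.5
jar 2.4
can 27.8
hammer 2.4
wrench 20.0
```

Run:
```python
from h import *
sd=get_image('side');a=cv2.imread('pics/s10.png');c=cam('side');T=cam('top')
for n,p,z in(('wrench',(380,323),5),('can',(475,303),110)):
    x,y=proj(c,plane(T,[p],z))[0].astype(int);print(n,x,y,cv2.absdiff(sd,a)[y-15:y+15,x-15:x+15].mean().round(1))
finish_job();print(read_state()['clock'])
```

```text
wrench 282 301 31.0
can 349 318 1.5
the job is handed in; nothing more can be done
the job is handed in; nothing more can be done
```

The scraper is in the steel sheath, blade home and latched, and the job is handed in at about 24 s. I have no verdict from the judge.

**What I did:** I took the scraper farthest to the right and drew it out of the rack by the blade. I laid it flat and let go. Then I took it by the handle, slid the blade into the sheath to the end stop (28 N against it), released and rose clear.

**What the last checks showed**
- **Latch:** a tug with about 7 N was blocked after about 4 mm, which matches the stated clearance. The brass catch was within about 1 mm of its rest position. I pushed the blade home again before letting go.
- **Alignment:** after release, the handle rivets lay within about 1 mm of the sheath's centre line.
- **Bystanders:** the file, paddle, tape, jar and hammer looked unchanged from above, and the can looked unchanged from the side.

**What failed or disagreed**
- **Fingertips:** the first grasp closed above the blade. The shut fingertips proved to sit about 28 mm behind the reported TCP, so I found the height by touch and allowed for it.
- **Depth:** my estimate put the scraper's origin about 4–6 mm short of the seat. That is right at the 5 mm limit, so I relied on the hard stop and the latch instead.
- **Wrench:** the wrench patch differed in both the top and side views, and the can patch differed from above. I think the arm or its shadow covered them, since nothing felt like a contact there, but I did not confirm that the wrench stayed put.
- **Catch step:** I never saw the catch pushed aside during insertion. I infer it from the latch holding.

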